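# Hang the brush strainer in the washing tub

### The arm

A 6-joint arm with a two-finger parallel gripper is mounted at the origin on the work surface. World frame = base frame: x ahead of the robot, y to its left, z up, the work surface at z = 0. Lengths are in m, angles in degrees, forces in N, time in s.
With the tool pointing down it reaches from about 0.25 to 0.725 m from the base axis. Payload 9.7 kg.
Tool frame: the origin (TCP) lies midway between the tips of the shut fingers; the grasp point (between the pads) lies 19 mm behind it; z points along the fingers, x is the direction in which the jaws open and shut, and the axes are right-handed (so a half turn about z gives the same grasp; the last joint's range is limited). The gripper opens to 85 mm and grips with 20 to 120 N. Pads are 22 mm wide; open, the fingers measure 114 mm over their backs; the gripper's body (76 mm by 85 mm) begins 54 mm behind the grasp point. The pads swing forward as they close: fully open they stand 13 mm farther back than shut.
Start: joints at [-64.343, 4.979, 10.078, 95.1, 0, 90], TCP at [0.238, -0.496, 0.231] pointing down, gripper open.
Joint ranges: [-179.16, 179.16], [-48.56, 103.87], [-65.8, 70.77], [-126.05, 130.52], [-82.76, 87.17], [-180, 180]. Speed limits (degrees/s): [127.2, 127.2, 147.25, 180, 180, 180].

### API

Orientations are given as [roll, pitch, yaw] about the fixed x, y, z axes, in that order (R = Rz(yaw) Ry(pitch) Rx(roll)).
In Python, from workcell import sensors, camera, get_calibration, bot, recognise, place_of gives the robot as it stands. The module is installed in compiled form; this text tells all that it offers.
- The arm moves only by the tool send_rows, never from a script. Its argument "plan" is a list of rows, each a list of 3 entries, a list of its own where there are three numbers: the shift along the tool's x, y, z normalised to -1 to 1, where 1 is 0.3 m, then the turn, a rotation vector about the tool's x, y, z normalised to -1 to 1, where 1 is pi rad, then the closure, from -1 (fully open) to 1 (shut). In form: [[[x, y, z], [rx, ry, rz], claw], ...]. A call has 1 to 10 rows; each row is the pose to reach, as a shift and turn from the pose commanded when the call began, along the tool's axes at that moment, turning the shorter way round; what a row does not reach only later rows make up. A row lasts 1/10 s, in which the tool goes at most 50 mm and 8.59 degrees, less where a joint would pass 70% of its speed; a pose out of reach is approached as far as the arm can. A call with a number of a shift or a turn outside -1 to 1 is refused whole. A call with a gripper value outside its range is refused whole. The fingers move at their own pace and stop on an object; "force" is the grip in N (left out, the last holds). Time passes only in rows, so rows that repeat a pose let the fingers close. It gives the time, the measured TCP pose, the force and the opening at its end, in the units of the state.
- sensors.get_obs(): the state, without advancing time (a new reading comes with each control period).
- camera(name): name is "side" or "top"; returns the picture (480x640x3 uint8, blue, green, red); there is no depth.
- get_calibration(name): a dict with "fx", "fy", "cx", "cy" (pixels), "R" (3x3) and "t" (3): a world point X has camera coordinates R X + t. Camera axes: x right, y down, z forward; pixel columns grow to the right and rows downward; lengths in m; the calibration is good to about 2 mm. A picture is of the moment at which its call begins. get_calibration takes no time and is no camera call.
- bot.job_done(): hands the job in, once; it reports no verdict.
Trained networks look in the newest picture that a camera, given by its name, has taken for a name from the list of things; names that differ only in an ending like _2 or _b are one class to them, and where a whole thing is asked for, a point or a joint stands for the part that bears it (a point fixed in the world has none). Each returns a list of dicts, best first, with "p" (0 to 1); they miss things now and then, are a little off and sometimes report something else, mostly with a low value. They report only what shows in the picture. A call takes as long as a camera call. They do not tell look-alikes from the thing itself.
- recognise(label, camera): "point" ([column, row] in pixels, amid what is visible of it).
- place_of(label, camera): "point" ([column, row] in pixels: a listed point, or the origin of a listed thing).
The state is a dict: "time": time; "q": joint angles; "qd": joint speeds; "joint_efforts": joint torques, N m; "ee_pos": TCP position; "tcp_rot": TCP orientation; "wrist_force": force on the tool from outside, world axes, zero at the start; "torque": the same for the moment, N m; "opening": finger opening in m.
Only numpy, scipy, OpenCV 4.12 (cv2) and the standard library are available. Lean on these libraries where they do the work, as an engineer would, in place of code of your own. Each camera call takes 0.05 s, during which the arm holds its last target. There are 200 camera calls.

### The job

Pick up the small steel brush strainer by its black handle and hang it inside the white washing tub: hook its bent lip over the steel guide on the tub's near rim, with the basket inside, and feel along the guide with light pressure until the hook drops fully home into the guide's notch. Work gently, never pressing the strainer on the tub with more than about 30 N (some 3 kg), then let go so that it hangs still and upright, and leave the ink bottle and the paperweight where they are.

Things in the scene. Friction and masses are not known exactly. Their poses are not given: they have to be found in the camera images.
- tub: White ceramic tub with thin blue lines, 150 (x) x 250 (y) x 100 mm high, walls and floor 7 mm, empty, fixed. Origin: centre of underside. x points from the near wall (robot's side, carries the steel guide) to the far wall, y along the near wall, z up. The guide is a steel channel over the near wall, 10 mm thick (x, centred at x = -71.5 mm), 169 mm long (y), top 109 mm above the work surface.
- rim (a point): Middle (along y) of the tub's near wall, mid-thickness, 101 mm above the work surface; axes as tub. The guide has one notch 45 mm long (y), floor 101 mm high, 8 mm below the guide's top. The guide is clipped on anywhere: the notch's middle lies -36 to +36 mm along y from this point, at a place that is not measured: see it or feel for it. The guide stays put under the forces used here.
- handle (a point): Grip point on the loose brush strainer (130 to 210 g, stands on its basket, this point 108 mm above its underside): on the black tab handle, 9 mm thick (x), 36 wide (y), 44 tall, 15 mm below its top. The steel web under the handle has its top 29 mm below this point. x: from lip to basket, y along the lip, z up. To hang in the tub its x points as the tub's x.
- lip (a point): Middle of the strainer's hook gap at the underside of the web (which rests on the rim), 32 mm straight below handle, same axes. The web is 21 (x) x 40 (y) x 3 mm. The bent lip goes 14 mm down from it at -x, the panel (40 mm wide) 76 mm down at +x, both 3 mm thick; the gap between them is 15 mm clear (x).
- basket (a point): Middle of the strainer's perforated basket (44 mm wide, 25 mm high, reaching 45 mm from the panel's foot towards +x); 33 mm towards +x and 94 mm below handle, same axes.
- bottle_mid (a point): Middle of the loose black ink bottle with red cap, 58 mm across, 130 mm high; leave it alone.
- paperweight: Dark wooden paperweight bar, 200 (x) by 30 by 24 mm, origin at the centre of its underside; leave it alone.
Things that resemble listed ones, but are neither listed nor needed, are in the scene too. What is shaped like the part that bears handle but blue is not meant.

How it is judged (in metres and radians):
On the way:
1. The strainer is lifted clear over the tub's rim, its lip more than 125 mm above the work surface (height (world z) of lip above 0.125 m), for 0.1 s.
At the end, for the whole second after the job is handed in: The strainer hangs released and at rest in the guide's notch: lip point within 6 mm of the wall's mid-plane, within 42 mm of the wall's middle along it, its height above the tub's underside 97 to 104 mm (notch floor 101), basket inside, upright within 0.15 rad (z of lip in the frame of tub between 0.097 and 0.104 m and x of lip in the frame of tub between -0.0775 and -0.0655 m and y of lip in the frame of tub between -0.042 and 0.042 m and x of basket in the frame of tub above -0.06 m and angle between lip's own z axis and vertical below 0.15 rad and linear speed of strainer below 0.02 m/s); the robot touches nothing.
It fails at once if the strainer is pressed on the tub or its guide with more than 30 N (contact force between strainer and tub above 30 N).
It fails at once if the ink bottle is moved more than 20 mm (distance of bottle_mid from where it was at the start of the episode above 0.02 m).
It fails at once if the paperweight is moved more than 20 mm (distance of paperweight from where it was at the start of the episode above 0.02 m).
It also fails if it takes over 64 s, if anything falls off the work surface, if the arm or the gripper's body presses on something with over 40 N, if the wrist force passes 120 N, or if a joint passes its speed limit or range.

## Working session

There is one attempt and no reset: what is moved stays moved. The work goes in short steps, Python scripts to look and compute and a tool call to move; the robot and the scene stay as the last step left them, time stands still between calls to the robot, and variables do not carry over. Pictures are saved under pics/ and viewed, on a budget of 10 in all, crops included, one or two more only if the job needs it, and the job is handed in when it is done.

Besides the shell and the picture viewer there is one more tool, called as name([rows], argument=value, ...), one row to a line, values as JSON. send_rows: Moves the arm, as the interface text tells. Scaled input: -1 to 1 covers 0.3 m each way for a shift and pi rad each way for a turn. Its arguments: {"type":"object","properties":{"plan":{"type":"array"},"force":{"type":"number"}},"required":["plan"]}

```bash
mkdir -p pics
cat > h.py <<'E'
import numpy as np, cv2
from scipy.optimize import least_squares
from workcell import sensors, camera, get_calibration, bot, recognise, place_of
C={n:get_calibration(n) for n in("side","top")}
def proj(n,X):
    c=C[n]; p=np.array(c["R"])@np.array(X)+np.array(c["t"]).ravel(); return np.array([c["fx"]*p[0]/p[2]+c["cx"],c["fy"]*p[1]/p[2]+c["cy"]])
def onz(n,uv,z):
    c=C[n]; R=np.array(c["R"]); t=np.array(c["t"]).ravel(); o=-R.T@t; d=R.T@np.array([(uv[0]-c["cx"])/c["fx"],(uv[1]-c["cy"])/c["fy"],1]); return o+d*(z-o[2])/d[2]
def tri(a,b,n=("side","top")):
    r=least_squares(lambda X:np.r_[proj(n[0],X)-a,proj(n[1],X)-b],[.45,0,.1]); return r.x,np.abs(r.fun).max()
E
cat > a.py <<'E'
from h import *
for n in C:
    im=camera(n); cv2.imwrite(f"pics/{n}1.png",im)
    for l in "tub rim handle lip basket bottle_mid paperweight".split():
        print(n,l,[(np.round(d["point"]).tolist(),round(d["p"],2)) for d in place_of(l,n)[:4]])
    c=C[n]; print("cam at",-np.array(c["R"]).T@np.array(c["t"]).ravel(),c["fx"])
E
python3 a.py
```

```text
side tub [([356.0, 214.0], 0.79), ([344.0, 307.0], 0.53)]
side rim [([382.0, 179.0], 0.79)]
side handle [([344.0, 306.0], 0.94), ([393.0, 272.0], 0.56)]
side lip [([369.0, 393.0], 0.8), ([394.0, 285.0], 0.72), ([337.0, 322.0], 0.58)]
side basket [([362.0, 399.0], 0.82), ([322.0, 340.0], 0.58)]
side bottle_mid [([336.0, 325.0], 0.45)]
side paperweight [([382.0, 280.0], 0.85)]
cam at [0.46151    0.67803095 0.59818111] 448.3901149356335
top tub [([487.0, 279.0], 0.66), ([364.0, 185.0], 0.49)]
top rim [([510.0, 313.0], 0.77), ([239.0, 268.0], 0.63)]
top handle [([140.0, 315.0], 0.67), ([222.0, 279.0], 0.65)]
top lip [([146.0, 316.0], 0.93), ([288.0, 331.0], 0.77), ([227.0, 277.0], 0.72)]
top basket [([240.0, 265.0], 0.9), ([271.0, 343.0], 0.61), ([178.0, 310.0], 0.6)]
top bottle_mid [([363.0, 186.0], 0.64)]
top paperweight [([352.0, 324.0], 0.8)]
cam at [0.44201552 0.05554124 0.84054683] 507.6961848465857
```

```bash
ls pics
```

```text
side1.png
top1.png
```

View pics/top1.png

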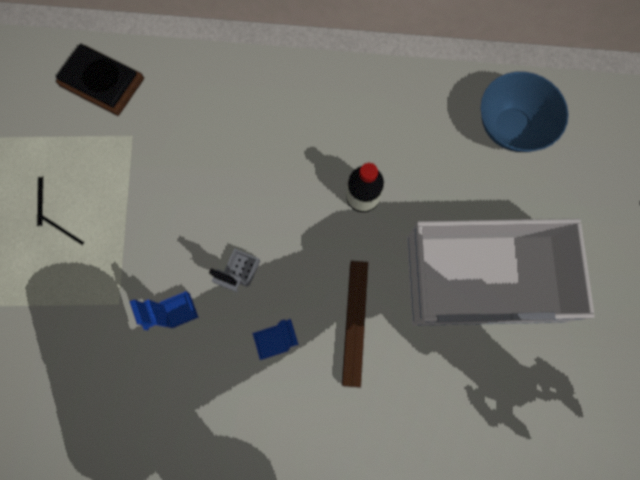

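View pics/side1.png

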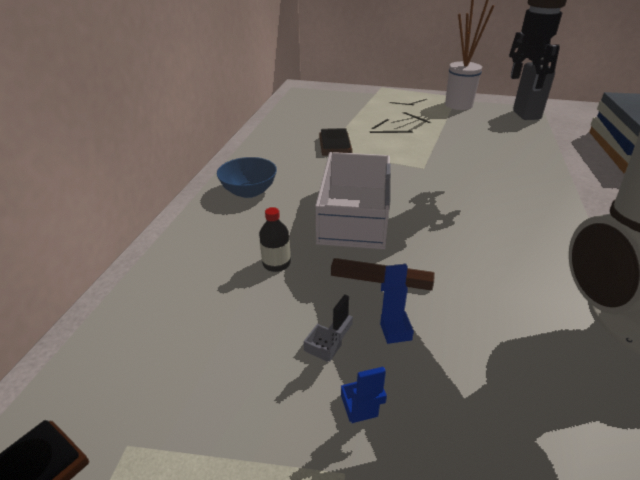

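```bash
cat > b.py <<'E'
from h import *
for l,a,b in [("handle",(344,306),(222,279)),("lip",(337,322),(227,277)),("basket",(322,340),(240,265)),("rim",(382,179),(510,313)),("tub",(356,214),(487,279))]:
    print(l,*[np.round(v,4) for v in tri(a,b)])
for l,p in [("pw",(352,324)),("bot",(365,190))]: print(l,onz("top",p,.02))
t=cv2.imread("pics/top1.png"); s=cv2.imread("pics/side1.png")
a=cv2.resize(t[295:335,400:600],(800,160),interpolation=3)
b=cv2.resize(t[210:340,400:600],(400,260),interpolation=3)
c=cv2.resize(s[140:260,300:400],(400,440),interpolation=3); d=cv2.resize(t[255:300,195:270],(400,240),interpolation=3)
f=np.vstack([a,np.hstack([np.vstack([d,b])[:440],c])]); cv2.imwrite("pics/z1.png",np.clip(f*1.4,0,255).astype('uint8'))
E
python3 b.py
```

```text
handle [0.5419 0.208  0.1142] 0.3982
lip [0.5513 0.2087 0.0775] 0.8211
basket [0.5791 0.2014 0.0205] 0.311
rim [ 0.5321 -0.2115  0.1004] 2.5545
tub [ 0.594  -0.209   0.0006] 0.6097
pw [0.50008647 0.01171442 0.02      ]
bot [0.72651473 0.00593101 0.02      ]
```

View pics/z1.png

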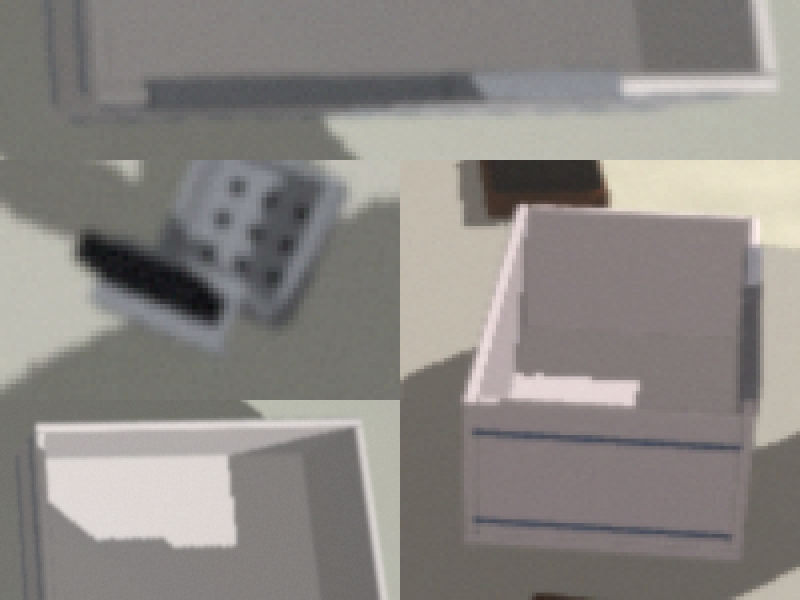

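```bash
cat > c.py <<'E'
from h import *
t=np.mean([camera("top").astype(float) for _ in range(10)],0); s=np.mean([camera("side").astype(float) for _ in range(10)],0)
g=t.mean(2)
for c in range(432,562,3): print(c,np.round(g[310:326,c:c+3].mean(1)).astype(int).tolist())
def nl(im,k,w):
    z=cv2.resize(im,None,fx=k,fy=k,interpolation=3); lo,hi=np.percentile(z,[2,75]); z=np.clip((z-lo)/(hi-lo)*255,0,255).astype('uint8'); return cv2.copyMakeBorder(z,0,0,0,w-z.shape[1],0)
cv2.imwrite("pics/z2.png",np.vstack([nl(t[306:328,428:562],5.9,800),nl(s[150:245,365:400],4.6,800)]))
E
python3 c.py
```

```text
432 [94, 94, 94, 94, 93, 91, 90, 92, 95, 94, 90, 82, 79, 79, 77, 75]
435 [94, 94, 94, 92, 87, 78, 75, 78, 82, 82, 76, 71, 73, 79, 79, 78]
438 [94, 94, 94, 91, 82, 71, 64, 63, 63, 63, 62, 63, 70, 78, 80, 78]
441 [94, 94, 93, 91, 82, 71, 66, 64, 65, 65, 64, 66, 71, 75, 75, 76]
444 [94, 94, 93, 89, 80, 70, 66, 64, 65, 65, 64, 66, 71, 75, 76, 78]
447 [94, 94, 92, 87, 77, 68, 65, 64, 64, 64, 64, 65, 71, 76, 79, 81]
450 [94, 93, 92, 87, 77, 68, 65, 64, 64, 64, 63, 65, 71, 75, 77, 80]
453 [94, 94, 92, 87, 77, 68, 64, 64, 64, 64, 63, 66, 72, 74, 75, 78]
456 [94, 94, 91, 85, 75, 67, 63, 64, 64, 64, 63, 66, 72, 75, 76, 79]
459 [94, 94, 91, 84, 73, 66, 63, 63, 64, 63, 63, 66, 73, 78, 78, 80]
462 [94, 93, 91, 84, 74, 66, 63, 63, 64, 63, 63, 67, 73, 76, 77, 79]
465 [94, 94, 91, 84, 74, 66, 63, 63, 63, 64, 63, 68, 74, 75, 75, 78]
468 [94, 93, 91, 84, 72, 65, 63, 63, 63, 63, 63, 67, 74, 76, 77, 79]
471 [94, 93, 90, 82, 71, 64, 63, 63, 64, 63, 63, 67, 75, 78, 79, 80]
474 [94, 93, 90, 82, 71, 64, 62, 63, 63, 63, 63, 68, 76, 77, 76, 79]
477 [93, 93, 90, 83, 71, 64, 62, 63, 63, 63, 63, 70, 77, 77, 76, 
[... 1460 characters left out ...]
04, 105, 105, 104, 107, 111, 115, 121, 129, 131]
540 [90, 89, 93, 99, 102, 103, 104, 105, 104, 103, 106, 112, 117, 124, 129, 131]
543 [90, 89, 93, 100, 102, 103, 104, 104, 103, 101, 106, 111, 116, 124, 129, 131]
546 [90, 90, 94, 99, 102, 103, 103, 104, 103, 103, 107, 108, 111, 121, 128, 131]
549 [90, 89, 93, 99, 102, 103, 103, 104, 102, 104, 108, 110, 113, 122, 128, 131]
552 [89, 88, 92, 99, 103, 106, 107, 107, 104, 104, 110, 115, 118, 123, 129, 130]
555 [91, 91, 93, 103, 120, 136, 144, 143, 131, 116, 112, 116, 120, 126, 130, 131]
558 [88, 89, 92, 104, 125, 145, 155, 154, 140, 123, 116, 113, 117, 125, 130, 131]
561 [79, 80, 85, 102, 126, 145, 154, 150, 135, 120, 116, 115, 118, 126, 130, 130]
```

View pics/z2.png

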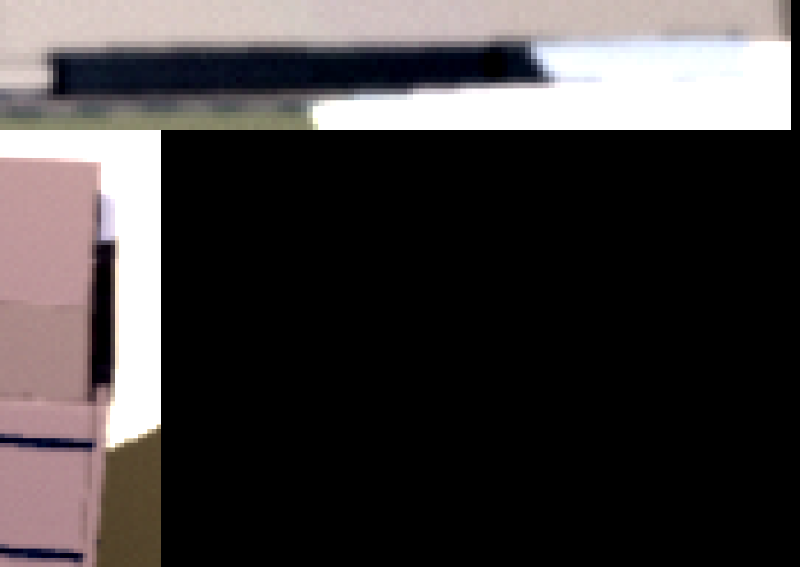

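```bash
cat > d.py <<'E'
from h import *
P=[onz("top",p,.109) for p in [(442,314.27),(451,313.8),(475,313.27),(514,312.5)]]
print(np.round(P,4)); P=np.array(P); k=np.polyfit(P[:,1],P[:,0],1); print("slope dx/dy",k, "yaw",np.degrees(-k[0]))
for p in [(436.5,314.4),(555,311.7),(479.5,313.2),(512,312.5)]: print("guide pts",np.round(onz("top",p,.109 if p[0] not in(1,) else .101),4))
for p in [(417.5,222),(583,220.5),(592.5,316),(414.5,321.5)]: print("corner",np.round(onz("top",p,.1),4))
h=tri((344,306),(222,279))[0]; b=tri((322,340),(240,265))[0]; print("strainer yaw",np.degrees(np.arctan2(b[1]-h[1],b[0]-h[0])))
# tab top ends in crop d: scale 400/75
s=400/75
for e in [(83,245-160),(220,310-160)]: 
  p=(195+e[0]/s,255+e[1]/s); print("tab end",p,np.round(onz("top",p,.123),4))
o=sensors.get_obs(); print(o["time"],o["ee_pos"],o["tcp_rot"],o["opening"],o["wrist_force"])
print("rims",np.round(proj("side",[.535,-.20,.109]),1))
E
python3 d.py
```

```text
[[ 0.5185 -0.111   0.109 ]
 [ 0.5202 -0.1238  0.109 ]
 [ 0.5239 -0.1581  0.109 ]
 [ 0.5298 -0.214   0.109 ]]
slope dx/dy [-0.1086699   0.50661089] yaw 6.226326892415118
guide pts [ 0.5176 -0.1031  0.109 ]
guide pts [ 0.536  -0.2728  0.109 ]
guide pts [ 0.5246 -0.1646  0.109 ]
guide pts [ 0.5295 -0.2111  0.109 ]
corner [ 0.6549 -0.0718  0.1   ]
corner [ 0.679  -0.3224  0.1   ]
corner [ 0.5355 -0.3312  0.1   ]
corner [ 0.5057 -0.0737  0.1   ]
strainer yaw -10.192599244593255
tab end (210.5625, 270.9375) [0.5503 0.2239 0.123 ]
tab end (236.25, 283.125) [0.536  0.1852 0.123 ]
1.8 [ 0.23814751 -0.49576441  0.23126836] [ 1.79999890e+02  1.02963990e-03 -6.43429878e+01] 0.08539390883527864 [ 0.39088093  0.28825521 -1.29229018]
rims [382.9 178.5]
```

```bash
cat > go.py <<'E'
# usage: go.py x y z yaw : print the normalised shift/turn for a tool-down target
import sys; from h import *
from scipy.spatial.transform import Rotation as Ro
o=sensors.get_obs(); x,y,z,yaw=map(float,sys.argv[1:5])
R=Ro.from_euler("xyz",o["tcp_rot"],degrees=True); G=Ro.from_euler("xyz",[180,0,yaw],degrees=True)
print("t",round(o["time"],2),"at",np.round(o["ee_pos"],4),np.round(o["tcp_rot"],2),"F",np.round(o["wrist_force"],1),"op",round(o["opening"],4))
print(np.round(R.inv().apply(np.array([x,y,z])-o["ee_pos"])/.3,4),np.round((R.inv()*G).as_rotvec()/np.pi,4))
E
echo
```

```text
(no output)
```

send_rows([
  [[-0.835,-0.956,-0.067],[0,0,-0.124],-1],
  [[-0.835,-0.956,-0.067],[0,0,-0.124],-1],
  [[-0.835,-0.956,-0.067],[0,0,-0.124],-1],
  [[-0.835,-0.956,-0.067],[0,0,-0.124],-1],
  [[-0.835,-0.956,-0.067],[0,0,-0.124],-1],
  [[-0.835,-0.956,-0.067],[0,0,-0.124],-1],
  [[-0.835,-0.956,-0.067],[0,0,-0.124],-1],
  [[-0.835,-0.956,-0.067],[0,0,-0.124],-1],
  [[-0.835,-0.956,-0.067],[0,0,-0.124],-1],
  [[-0.835,-0.956,-0.067],[0,0,-0.124],-1],
])

```text
time: 2.8
ee_pos: [0.3884, -0.1454, 0.2515]
tcp_rot: [180.0, -0.0, -41.9]
wrist_force: [-0.0, 0.1, -0.7]
opening: 0.0855
```

```bash
python3 go.py .544 .207 .19 -20
```

```text
t 2.8 at [ 0.3884 -0.1454  0.2515] [ 1.7999e+02 -2.0000e-02 -4.1900e+01] F [-0.   0.1 -0.7] op 0.0855
[-0.3984 -1.2208  0.2046] [ 1.000e-04 -1.000e-04 -1.217e-01]
```

send_rows([
  [[-0.32,-0.98,0.1],[0,0,-0.1217],-1],
  [[-0.32,-0.98,0.1],[0,0,-0.1217],-1],
  [[-0.32,-0.98,0.1],[0,0,-0.1217],-1],
  [[-0.32,-0.98,0.1],[0,0,-0.1217],-1],
  [[-0.32,-0.98,0.1],[0,0,-0.1217],-1],
  [[-0.32,-0.98,0.1],[0,0,-0.1217],-1],
  [[-0.32,-0.98,0.1],[0,0,-0.1217],-1],
  [[-0.32,-0.98,0.1],[0,0,-0.1217],-1],
  [[-0.32,-0.98,0.1],[0,0,-0.1217],-1],
])

```text
time: 3.7
ee_pos: [0.5137, 0.1354, 0.2213]
tcp_rot: [180.0, 0.0, -20.2]
wrist_force: [-0.7, -0.4, -0.4]
opening: 0.0854
```

```bash
python3 - <<'E'
from h import *
for n in C: camera(n)
for l in ("handle","lip","basket"):
  for n in C: print(l,n,[(np.round(d["point"],1).tolist(),round(d["p"],2)) for d in place_of(l,n)[:4]])
im=camera("top"); g=im.max(2); r=g[262:292,205:240]
m=(r<45).astype('uint8'); k,lab,st,ce=cv2.connectedComponentsWithStats(m); i=1+st[1:,4].argmax(); ys,xs=np.where(lab==i); print(st[i],ce[i]+[205,262],cv2.minAreaRect(np.c_[xs+205,ys+262].astype('float32')))
E
python3 go.py .544 .207 .16 -20
```

```text
handle side [([344.1, 309.4], 0.86), ([369.1, 377.7], 0.85), ([393.4, 271.6], 0.75)]
handle top []
lip side [([341.2, 323.3], 0.67), ([368.2, 391.6], 0.67), ([394.5, 286.7], 0.6)]
lip top []
basket side [([397.0, 330.7], 0.96), ([324.1, 341.0], 0.84)]
basket top [([356.6, 324.4], 0.24)]
t 4.15 at [0.5136 0.1365 0.2216] [-1.7999e+02 -1.0000e-02 -2.0140e+01] F [-1.   0.  -0.2] op 0.0855
[ 0.0141 -0.2553  0.2054] [-0.0001 -0.0001 -0.0008]Traceback (most recent call last):
  File "<stdin>", line 6, in <module>
ValueError: attempt to get argmax of an empty sequence
```

Run:
```python
from h import *
im=cv2.imread("pics/top1.png"); r=im.max(2)[262:292,205:240]
for T in(35,50,65):
  m=(r<T).astype('uint8'); k,lab,st,ce=cv2.connectedComponentsWithStats(m); i=1+st[1:,4].argmax(); ys,xs=np.where(lab==i); q=cv2.minAreaRect(np.c_[xs+205,ys+262].astype('float32')); print(T,st[i],ce[i]+[205,262],q); P=cv2.boxPoints(q); print(np.round([onz("top",p,.123)[:2] for p in P],4).tolist())
```

```text
35 [  6   8  25  15 152] [223.00657895 276.57894737] ((223.00003051757812, 276.5), (27.11151885986328, 6.127945899963379), 21.801406860351562)
[[0.5453, 0.2251], [0.5537, 0.223], [0.5424, 0.1854], [0.534, 0.1876]]
50 [  5   7  27  16 193] [222.83937824 276.44559585] ((222.85206604003906, 276.3550109863281), (28.615388870239258, 7.538462162017822), 22.61986541748047)
[[0.5451, 0.2266], [0.5554, 0.2239], [0.5429, 0.1843], [0.5327, 0.1872]]
65 [  5   5  27  19 265] [223.39622642 275.48301887] ((223.9654998779297, 273.5862121582031), (29.339862823486328, 14.484235763549805), 21.801406860351562)
[[0.5443, 0.2273], [0.5643, 0.2223], [0.5519, 0.1815], [0.5321, 0.1867]]
```

send_rows([
  [[0.014,-0.255,0.205],[0,0,0],-1],
  [[0.014,-0.255,0.205],[0,0,0],-1],
  [[0.014,-0.255,0.205],[0,0,0],-1],
  [[0.014,-0.255,0.205],[0,0,0],-1],
])

```text
time: 4.55
ee_pos: [0.5434, 0.2076, 0.1589]
tcp_rot: [179.9, 0.1, -20.0]
wrist_force: [-0.1, -0.7, -0.9]
opening: 0.0856
```

```bash
python3 - <<'E'
from h import *
im=camera("side"); cv2.imwrite("pics/s2.png",cv2.resize(im[200:380,250:450],(800,720),interpolation=3)[:600])
o=sensors.get_obs();print(o["ee_pos"],np.round(proj("side",o["ee_pos"]),1), np.round(proj("side",[.544,.207,.123]),1))
E
python3 go.py .544 .207 .089 -20
```

```text
[0.54378741 0.20715899 0.16013162] [344.  282.8] [343.3 301.2]
t 4.6 at [0.5438 0.2072 0.1601] [ 1.7998e+02  1.0000e-02 -2.0090e+01] F [-0.1  0.1  0.6] op 0.0857
[9.000e-04 2.000e-04 2.371e-01] [ 0.0001  0.     -0.0005]
```

View pics/s2.png

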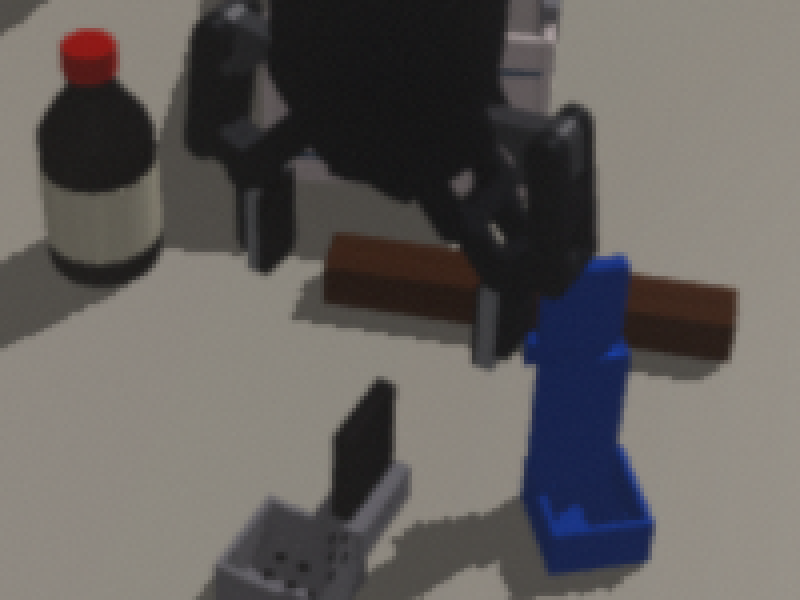

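send_rows([
  [[0,0,0.08],[0,0,-0.011],-1],
  [[0,0,0.16],[0,0,-0.011],-1],
  [[0,0,0.237],[0,0,-0.011],-1],
  [[0,0,0.237],[0,0,-0.011],-1],
  [[0,0,0.237],[0,0,-0.011],0],
  [[0,0,0.237],[0,0,-0.011],0.4],
  [[0,0,0.237],[0,0,-0.011],0.7],
  [[0,0,0.237],[0,0,-0.011],1],
  [[0,0,0.237],[0,0,-0.011],1],
  [[0,0,0.237],[0,0,-0.011],1],
], force=50)

```text
time: 5.6
ee_pos: [0.5444, 0.2074, 0.0894]
tcp_rot: [-180.0, -0.1, -18.1]
wrist_force: [0.6, -0.2, 4.0]
opening: 0.0084
```

send_rows([
  [[0,0,0],[0,0,0],1],
  [[0,0,0],[0,0,0],1],
  [[0,0,0],[0,0,0],1],
  [[0,0,-0.05],[0,0,0],1],
  [[0,0,-0.1],[0,0,0],1],
  [[0,0,-0.2],[0,0,0],1],
  [[0,0,-0.3],[0,0,0],1],
  [[0,0,-0.4],[0,0,0],1],
  [[0,0,-0.4],[0,0,0],1],
  [[0,0,-0.4],[0,0,0],1],
])

```text
time: 6.6
ee_pos: [0.5442, 0.2074, 0.2099]
tcp_rot: [-179.9, -0.1, -18.1]
wrist_force: [0.1, 0.8, -1.6]
opening: 0.0086
```

```bash
python3 - <<'E'
from h import *
for n in C: cv2.imwrite(f"pics/{n}3.png",camera(n))
s=cv2.imread("pics/side3.png"); t=cv2.imread("pics/top3.png")
cv2.imwrite("pics/c3.png",cv2.resize(s[180:360,240:440],(660,594),interpolation=3))
E
python3 go.py .42 -.05 .209 6
```

```text
t 6.7 at [0.5436 0.2071 0.2079] [ 1.7995e+02  7.0000e-02 -1.8140e+01] F [ 0.5  0.3 -1.7] op 0.0081
[-0.1247  0.9428 -0.0025] [ 0.0002  0.0004 -0.1341]
```

View pics/c3.png

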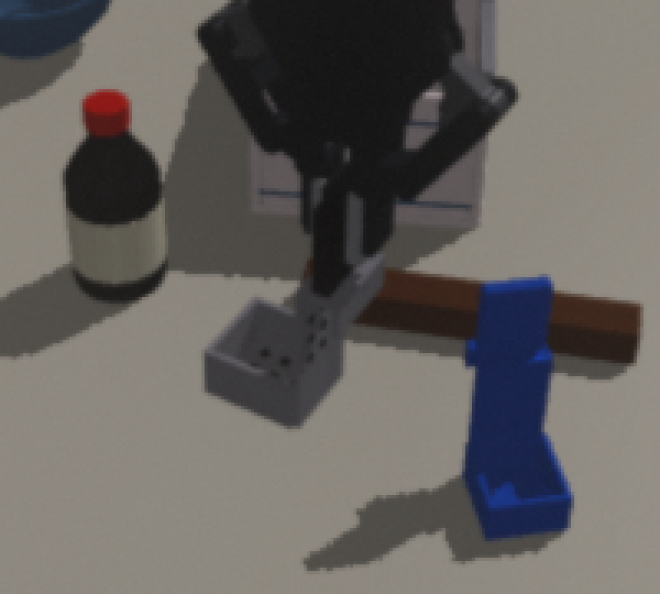

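```bash
python3 go.py .533 -.01 .25 -6
```

```text
t 6.7 at [0.5436 0.2071 0.2079] [ 1.7995e+02  7.0000e-02 -1.8140e+01] F [ 0.5  0.3 -1.7] op 0.0081
[ 0.1916  0.699  -0.1397] [ 0.0003  0.0004 -0.0674]
```

send_rows([
  [[0.02,0.05,-0.05],[0,0,-0.005],1],
  [[0.04,0.13,-0.1],[0,0,-0.012],1],
  [[0.06,0.22,-0.14],[0,0,-0.02],1],
  [[0.09,0.32,-0.14],[0,0,-0.03],1],
  [[0.115,0.42,-0.14],[0,0,-0.04],1],
  [[0.14,0.52,-0.14],[0,0,-0.05],1],
  [[0.165,0.6,-0.14],[0,0,-0.06],1],
  [[0.18,0.66,-0.14],[0,0,-0.067],1],
  [[0.19,0.7,-0.14],[0,0,-0.067],1],
  [[0.19,0.7,-0.14],[0,0,-0.067],1],
])

```text
time: 7.7
ee_pos: [0.5324, -0.0111, 0.2501]
tcp_rot: [180.0, 0.1, -6.2]
wrist_force: [-0.1, 0.3, -1.8]
opening: 0.0078
```

```bash
python3 go.py .5215 -.1885 .23 6
```

```text
t 7.7 at [ 0.5324 -0.0111  0.2501] [ 1.7999e+02  8.0000e-02 -6.2100e+00] F [-0.1  0.3 -1.8] op 0.0078
[0.0279 0.5919 0.0669] [ 0.      0.0004 -0.0678]
```

send_rows([
  [[0,0.06,0],[0,0,-0.01],1],
  [[0.01,0.14,0],[0,0,-0.02],1],
  [[0.01,0.23,0],[0,0,-0.03],1],
  [[0.02,0.32,0.02],[0,0,-0.04],1],
  [[0.02,0.41,0.04],[0,0,-0.05],1],
  [[0.028,0.5,0.06],[0,0,-0.06],1],
  [[0.028,0.56,0.067],[0,0,-0.068],1],
  [[0.028,0.592,0.067],[0,0,-0.068],1],
  [[0.028,0.592,0.067],[0,0,-0.068],1],
  [[0.028,0.592,0.067],[0,0,-0.068],1],
])

```text
time: 8.7
ee_pos: [0.5225, -0.1867, 0.2308]
tcp_rot: [-180.0, -0.0, 6.1]
wrist_force: [0.1, 0.2, -1.9]
opening: 0.0087
```

```bash
python3 - <<'E'
from h import *
s=camera("side"); 
for l in("handle","lip","basket"): print(l,[(np.round(d["point"],1).tolist(),round(d["p"],2)) for d in place_of(l,"side")[:4]])
t=camera("top")
for l in("handle","lip","basket"): print(l,[(np.round(d["point"],1).tolist(),round(d["p"],2)) for d in place_of(l,"top")[:4]])
o=sensors.get_obs(); e=o["ee_pos"]; print(e,"pred lip",proj("side",e-[0,0,.013]),proj("top",e-[0,0,.013]),"pred basket",proj("side",e+[.033,.003,-.075]),proj("top",e+[.033,.003,-.075]))
cv2.imwrite("pics/c4.png",np.hstack([cv2.resize(s[100:240,320:440],(400,467),interpolation=3),cv2.resize(t[200:340,400:520],(400,467),interpolation=3)]))
E
python3 go.py .5215 -.1885 .16 6
```

```text
handle [([368.5, 378.4], 0.77), ([395.2, 270.4], 0.67), ([397.0, 119.1], 0.62)]
lip [([392.9, 284.1], 0.97), ([392.5, 137.9], 0.89), ([370.6, 391.4], 0.72)]
basket [([375.5, 162.6], 0.98), ([359.4, 399.8], 0.66), ([396.8, 326.6], 0.63)]
handle [([284.2, 331.0], 0.9), ([534.5, 309.1], 0.89), ([485.9, 279.9], 0.74), ([142.1, 313.7], 0.63)]
lip [([147.0, 317.6], 0.84), ([521.6, 306.4], 0.78)]
basket [([270.4, 341.7], 0.95), ([500.2, 290.7], 0.88), ([178.7, 306.6], 0.74)]
[ 0.522405   -0.18719943  0.23078553] pred lip [392.2623299  135.29741938] [524.85222453 308.781754  ] pred basket [374.05289529 161.72159488] [504.6718973  288.61738758]
t 9.1 at [ 0.5224 -0.1872  0.2308] [ 1.80e+02 -1.00e-02  6.18e+00] F [ 0.   0.5 -0.8] op 0.0085
[-0.0035  0.004   0.236 ] [ 0.     -0.0001  0.001 ]
```

View pics/c4.png

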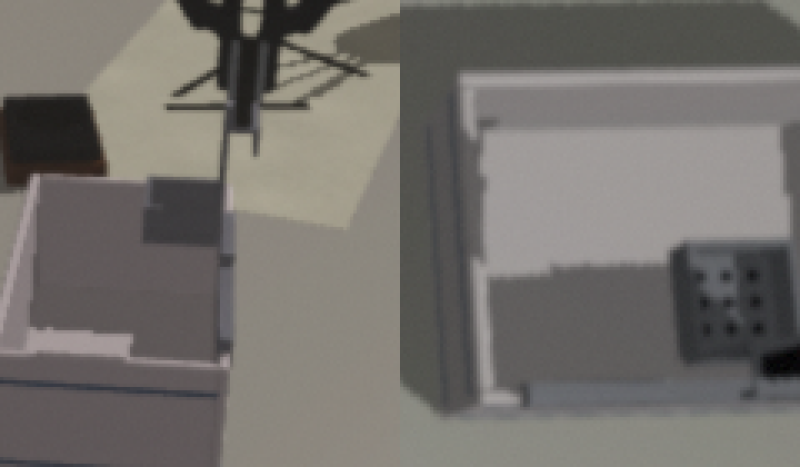

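Run:
```python
from h import *
s=np.mean([camera("side").astype(float) for _ in range(5)],0); t=np.mean([camera("top").astype(float) for _ in range(5)],0)
f=lambda im,w,h:np.clip(cv2.resize(im,(w,h),interpolation=3)*1.6-40,0,255).astype('uint8')
a=f(t[282:327,430:564],800,270); b=f(s[125:215,365:405],142,320)
b=cv2.resize(b,None,fx=1,fy=1); cv2.imwrite("pics/c5.png",np.vstack([a,cv2.copyMakeBorder(b,0,0,0,800-142,0)]))
```

```text
(no output)
```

View pics/c5.png

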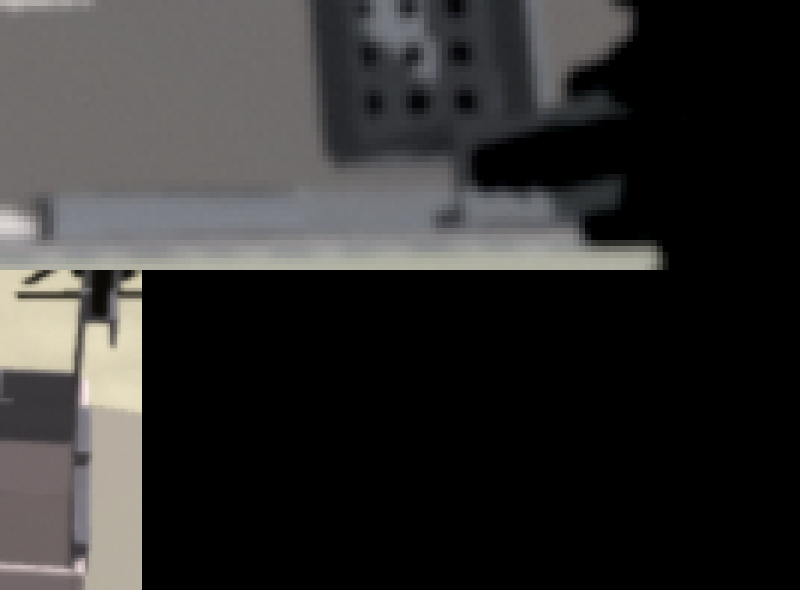

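Run:
```python
from h import *
print(proj("side",[.513,-.1035,.105]),proj("side",[.5245,-.211,.105]),proj("side",[.5245,-.2,.105]))
# basket outline top: left outer edge col 430+318/5.97, right outer ~430+540/5.97, at z~.167 (rim top)
for c in (318,540): print(onz("top",(430+c/5.97,290),.166))
```

```text
[387.56763704 204.19752618] [388.0606956  178.26139962] [387.48286159 180.6498005 ]
[ 0.54940136 -0.15205511  0.166     ]
[ 0.55366038 -0.20170094  0.166     ]
```

```bash
python3 go.py .5218 -.1925 .15 6
```

```text
t 9.6 at [ 0.5223 -0.1876  0.2307] [180.     0.     6.16] F [-0.8 -0.9 -1.6] op 0.0085
[-0.0034  0.0161  0.2689] [0.     0.     0.0009]
```

send_rows([
  [[-0.003,0.016,0.02],[0,0,0],1],
  [[-0.003,0.016,0.05],[0,0,0],1],
  [[-0.003,0.016,0.08],[0,0,0],1],
  [[-0.003,0.016,0.11],[0,0,0],1],
  [[-0.003,0.016,0.14],[0,0,0],1],
  [[-0.003,0.016,0.17],[0,0,0],1],
  [[-0.003,0.016,0.2],[0,0,0],1],
  [[-0.003,0.016,0.23],[0,0,0],1],
  [[-0.003,0.016,0.26],[0,0,0],1],
  [[-0.003,0.016,0.27],[0,0,0],1],
])

```text
time: 10.6
ee_pos: [0.5215, -0.1922, 0.1484]
tcp_rot: [-180.0, 0.1, 6.2]
wrist_force: [-0.8, 0.4, -0.5]
opening: 0.0083
```

```bash
python3 - <<'E'
from h import *
s=np.mean([camera("side").astype(float) for _ in range(2)],0); t=np.mean([camera("top").astype(float) for _ in range(2)],0)
f=lambda im,w,h:np.clip(cv2.resize(im,(w,h),interpolation=3)*1.5-20,0,255).astype('uint8')
cv2.imwrite("pics/c6.png",np.hstack([f(s[130:220,350:420],400,514),f(t[282:327,470:530],400,514)]))
E
python3 go.py .5218 -.1925 .13 6
```

```text
t 10.8 at [ 0.522  -0.1924  0.15  ] [ 1.7999e+02 -2.0000e-02  6.1600e+00] F [ 0.1  0.2 -1.5] op 0.0082
[-0.0008  0.0001  0.0666] [ 0.     -0.0001  0.0009]
```

View pics/c6.png

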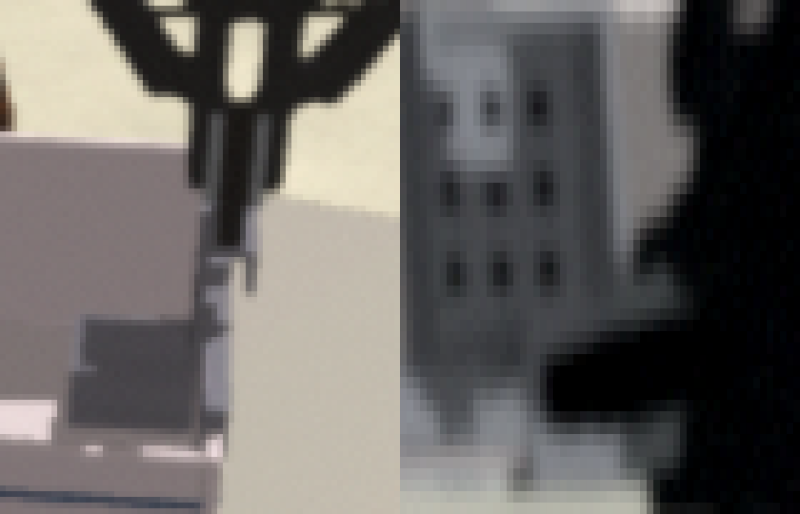

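Run:
```python
from h import *
im=np.mean([camera("side").astype(float) for _ in range(4)],0)
o=sensors.get_obs()["ee_pos"]; a=np.radians(6); X=np.array([np.cos(a),np.sin(a),0]);Y=np.array([-np.sin(a),np.cos(a),0]);Z=np.array([0,0,1])
pr=lambda P:np.round(proj("side",P),1).tolist()
L=o+Y*.004-Z*.013
print("lip inner near edge bottom",pr(L-X*.0075+Y*.02-Z*.014),"outer",pr(L-X*.0105+Y*.02-Z*.014))
for z in(0,-.03,-.05): print("panel inner near",pr(L+X*.0075+Y*.02+Z*z),"outer",pr(L+X*.0105+Y*.02+Z*z))
W=np.array([.5215,-.1885,.109])
for y in(-.08,-.05,-.024,.02): print("guide",y,"in",pr(W+X*.005+Y*y),"out",pr(W-X*.005+Y*y))
for r in range(172,206,3): print(r,np.round(im[r:r+1,380:398].mean(2)).astype(int).tolist())
```

```text
lip inner near edge bottom [392.3, 180.8] outer [393.7, 180.9]
panel inner near [385.7, 174.6] outer [384.3, 174.5]
panel inner near [384.6, 186.9] outer [383.2, 186.8]
panel inner near [383.9, 194.9] outer [382.5, 194.8]
guide -0.08 in [386.6, 164.6] out [390.9, 164.8]
guide -0.05 in [386.4, 170.7] out [390.8, 171.0]
guide -0.024 in [386.2, 176.3] out [390.8, 176.5]
guide 0.02 in [385.9, 186.2] out [390.6, 186.5]
172 [[94, 95, 94, 91, 78, 61, 59, 58, 52, 47, 47, 62, 88, 100, 110, 128, 136, 137]]
175 [[95, 95, 94, 86, 68, 68, 84, 101, 104, 106, 112, 123, 109, 71, 92, 131, 136, 136]]
178 [[95, 95, 94, 84, 60, 62, 63, 64, 64, 75, 107, 131, 118, 77, 100, 132, 136, 137]]
181 [[95, 94, 92, 78, 59, 74, 97, 100, 101, 107, 123, 135, 133, 128, 132, 136, 136, 136]]
184 [[92, 92, 86, 71, 61, 62, 76, 99, 102, 108, 123, 135, 136, 136, 136, 136, 137, 136]]
187 [[61, 61, 59, 58, 62, 63, 63, 65, 70, 91, 124, 135, 137, 137, 136, 137, 136, 136]]
190 [[61, 62, 61, 60, 63, 75, 96, 103, 105, 111, 125, 135, 137, 136, 137, 136, 136, 136]]
193 [[61, 59, 60, 62, 67, 79, 106, 105, 105, 112, 126, 135, 137, 137, 137, 136, 137, 136]]
196 [[61, 60, 61, 65, 71, 82, 107, 106, 105, 111, 126, 136, 136, 136, 137, 137, 137, 137]]
199 [[62, 61, 61, 66, 73, 77, 102, 105, 106, 110, 122, 135, 136, 136, 136, 137, 137, 136]]
202 [[60, 61, 64, 71, 76, 65, 69, 72, 75, 91, 122, 136, 137, 137, 137, 136, 137, 137]]
205 [[85, 86, 87, 85, 78, 68, 76, 82, 83, 94, 132, 137, 137, 136, 136, 136, 137, 137]]
```

send_rows([
  [[0.002,0,0.01],[0,0,0],1],
  [[0.002,0,0.02],[0,0,0],1],
  [[0.002,0,0.03],[0,0,0],1],
  [[0.002,0,0.04],[0,0,0],1],
  [[0.002,0,0.05],[0,0,0],1],
  [[0.002,0,0.06],[0,0,0],1],
  [[0.002,0,0.07],[0,0,0],1],
  [[0.002,0,0.077],[0,0,0],1],
  [[0.002,0,0.083],[0,0,0],1],
  [[0.002,0,0.083],[0,0,0],1],
])

```text
time: 12.0
ee_pos: [0.5224, -0.1923, 0.1245]
tcp_rot: [-180.0, 0.0, 6.2]
wrist_force: [0.0, 0.0, -1.9]
opening: 0.0083
```

send_rows([
  [[0,0,0.003],[0,0,0],1],
  [[0,0,0.006],[0,0,0],1],
  [[0,0,0.009],[0,0,0],1],
  [[0,0,0.009],[0,0,0],1],
])

```text
time: 12.4
ee_pos: [0.5225, -0.1923, 0.122]
tcp_rot: [-180.0, 0.0, 6.2]
wrist_force: [-0.5, 0.0, -1.4]
opening: 0.0082
```

Keep lowering 1 mm at a time.

send_rows([
  [[0,0,0.003],[0,0,0],1],
  [[0,0,0.006],[0,0,0],1],
  [[0,0,0.006],[0,0,0],1],
])

```text
time: 12.7
ee_pos: [0.5225, -0.1923, 0.1201]
tcp_rot: [-180.0, 0.0, 6.2]
wrist_force: [-0.4, 0.1, -1.2]
opening: 0.0083
```

send_rows([
  [[0,0,0.003],[0,0,0],1],
  [[0,0,0.005],[0,0,0],1],
  [[0,0,0.005],[0,0,0],1],
])

```text
time: 13.0
ee_pos: [0.5225, -0.1923, 0.1187]
tcp_rot: [-180.0, 0.0, 6.2]
wrist_force: [-0.5, 0.3, -2.0]
opening: 0.0083
```

send_rows([
  [[0,0,0.003],[0,0,0],1],
  [[0,0,0.006],[0,0,0],1],
  [[0,0,0.006],[0,0,0],1],
])

```text
time: 13.3
ee_pos: [0.5224, -0.1923, 0.1168]
tcp_rot: [-180.0, 0.0, 6.2]
wrist_force: [-0.7, -0.4, -0.8]
opening: 0.0082
```

send_rows([
  [[0,0,0.003],[0,0,0],1],
  [[0,0,0.006],[0,0,0],1],
  [[0,0,0.006],[0,0,0],1],
])

```text
time: 13.6
ee_pos: [0.5224, -0.1923, 0.115]
tcp_rot: [-180.0, 0.0, 6.2]
wrist_force: [0.2, 0.5, -1.0]
opening: 0.0083
```

send_rows([
  [[0,0,0.002],[0,0,0],1],
  [[0,0,0.003],[0,0,0],1],
  [[0,0,0.003],[0,0,0],1],
])

```text
time: 13.9
ee_pos: [0.5226, -0.1924, 0.1145]
tcp_rot: [180.0, -0.0, 6.2]
wrist_force: [-1.4, 0.5, 1.5]
opening: 0.0081
```

send_rows([
  [[0,0,0.002],[0,0,0],1],
  [[0,0,0.002],[0,0,0],1],
])

```text
time: 14.1
ee_pos: [0.5226, -0.1924, 0.1144]
tcp_rot: [180.0, -0.0, 6.2]
wrist_force: [-1.9, 0.7, 4.8]
opening: 0.008
```

send_rows([
  [[0,0,0],[0,0,0],0.75],
  [[0,0,0],[0,0,0],0.7],
  [[0,0,0],[0,0,0],0.6],
  [[0,0,0],[0,0,0],0.4],
  [[0,0,0],[0,0,0],0.2],
  [[0,0,0],[0,0,0],0],
  [[0,0,0],[0,0,0],0],
  [[0,0,0],[0,0,0],0],
])

```text
time: 14.9
ee_pos: [0.5225, -0.1923, 0.1137]
tcp_rot: [-180.0, 0.0, 6.2]
wrist_force: [-1.0, 0.5, -0.6]
opening: 0.0427
```

send_rows([
  [[0,0,-0.03],[0,0,0],0],
  [[0,0,-0.08],[0,0,0],0],
  [[0,0,-0.15],[0,0,0],0],
  [[0,0,-0.25],[0,0,0],0],
  [[0,0,-0.35],[0,0,0],0],
  [[0,0,-0.45],[0,0,0],0],
  [[-0.2,0.1,-0.5],[0,0,0],0],
  [[-0.35,0.2,-0.5],[0,0,0],0],
  [[-0.5,0.3,-0.5],[0,0,0],0],
  [[-0.6,0.4,-0.5],[0,0,0],0],
])

```text
time: 15.9
ee_pos: [0.3676, -0.3181, 0.2658]
tcp_rot: [179.9, -0.1, 6.2]
wrist_force: [2.0, -1.4, 0.9]
opening: 0.0423
```

Run:
```python
from h import *
P={}
im={}
for n in C:
    im[n]=camera(n)
    for l in("handle","lip","basket"): P[n,l]=[(np.round(d["point"],1).tolist(),round(d["p"],2)) for d in place_of(l,n)[:4]]; print(n,l,P[n,l])
a=np.radians(6);L=np.array([.5215,-.1885,.101])
for l,v in(("handle",[0,0,.032]),("lip",[0,0,0]),("basket",[.033,.0035,-.062])): print(l,"exp",proj("side",L+v).round(1),proj("top",L+v).round(1))
o=sensors.get_obs();print(o["time"],o["ee_pos"],o["opening"])
cv2.imwrite("pics/c7.png",np.hstack([cv2.resize(im["side"][140:230,350:410],(400,600),interpolation=3),cv2.resize(im["top"][270:330,470:510+0],(400,600),interpolation=3)]))
```

```text
side handle [([391.4, 171.2], 0.92), ([369.7, 378.5], 0.79), ([381.5, 280.4], 0.36), ([372.7, 210.3], 0.18)]
side lip [([394.3, 287.4], 0.92), ([369.6, 391.6], 0.77), ([388.2, 184.0], 0.58), ([272.0, 237.7], 0.58)]
side basket [([362.0, 400.4], 0.79), ([374.1, 205.0], 0.6), ([394.7, 327.5], 0.59)]
top handle [([500.5, 317.1], 0.89), ([140.6, 314.1], 0.65), ([285.1, 333.0], 0.63)]
top lip [([495.4, 316.4], 0.68), ([145.6, 315.1], 0.63), ([288.3, 333.6], 0.59)]
top basket [([268.4, 342.9], 0.87), ([178.0, 311.7], 0.85), ([478.5, 302.0], 0.71)]
handle exp [389.3 172. ] [502.  315.4]
lip exp [388.1 184.9] [494.3 317.2]
basket exp [371.3 207.7] [479.3 299.2]
16.3 [ 0.36999286 -0.31676951  0.26388945] 0.04289297389873967
```

View pics/c7.png

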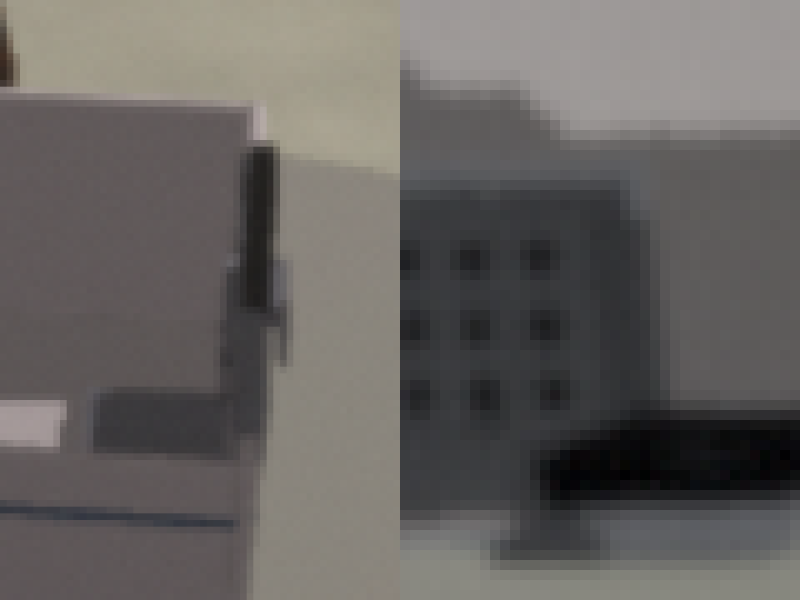

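Run:
```python
from h import *
im=np.mean([camera("side").astype(float) for _ in range(6)],0).mean(2)
r=np.arange(164,186); R=[];L=[]
for y in r:
    w=np.clip(75-im[y,383:395],0,None); c=(w*np.arange(383,395)).sum()/w.sum(); R.append(c)
    print(y,np.round(im[y,383:397]).astype(int).tolist(),round(c,2))
L=np.array([.5215,-.1885,.101]);print("vertical:",proj("side",L+[0,0,.018]),proj("side",L+[0,0,.047]))
for th in(.05,.1): print(th,proj("side",L+[.018*th,0,.018]),proj("side",L+[.047*th,0,.047]))
```

```text
164 [92, 92, 87, 70, 53, 35, 34, 42, 82, 128, 132, 134, 136, 135] 388.54
165 [92, 92, 86, 68, 51, 35, 33, 42, 81, 127, 131, 132, 132, 132] 388.48
166 [92, 92, 84, 62, 44, 34, 33, 42, 81, 128, 132, 132, 132, 132] 388.32
167 [92, 92, 84, 60, 41, 33, 34, 43, 81, 127, 132, 132, 132, 132] 388.25
168 [92, 91, 83, 59, 41, 33, 33, 42, 81, 127, 132, 132, 132, 132] 388.25
169 [92, 92, 83, 59, 40, 33, 33, 42, 81, 127, 132, 132, 132, 132] 388.24
170 [92, 91, 85, 61, 41, 33, 33, 42, 82, 128, 132, 132, 132, 132] 388.29
171 [92, 91, 84, 65, 41, 32, 33, 47, 89, 128, 132, 132, 132, 132] 388.27
172 [92, 90, 84, 65, 38, 32, 33, 49, 91, 128, 132, 132, 132, 132] 388.22
173 [92, 90, 82, 64, 36, 32, 33, 50, 92, 128, 132, 132, 133, 132] 388.21
174 [92, 89, 80, 65, 37, 31, 33, 50, 93, 128, 132, 131, 132, 132] 388.21
175 [92, 88, 78, 65, 37, 31, 34, 58, 103, 129, 132, 132, 132, 131] 388.11
176 [92, 87, 74, 58, 35, 31, 35, 61, 106, 130, 132, 132, 132, 132] 387.94
177 [92, 88, 73, 52, 34, 32, 34, 61, 106, 129, 132, 132, 132, 132] 387.85
178 [94, 96, 86, 55, 34, 32, 34, 57, 100, 122, 126, 131, 132, 132] 387.97
179 [96, 98, 85, 51, 34, 31, 33, 53, 87, 108, 120, 131, 132, 132] 387.99
180 [87, 75, 64, 46, 33, 31, 33, 56, 90, 103, 118, 130, 132, 132] 387.71
181 [83, 62, 56, 44, 32, 31, 33, 58, 93, 103, 118, 130, 132, 131] 387.34
182 [82, 62, 55, 45, 32, 31, 34, 57, 93, 103, 118, 131, 132, 132] 387.33
183 [78, 61, 55, 44, 32, 30, 34, 58, 94, 103, 118, 131, 132, 131] 387.32
184 [77, 60, 55, 44, 33, 30, 34, 58, 93, 101, 117, 130, 132, 132] 387.3
185 [77, 60, 55, 43, 34, 33, 36, 59, 85, 84, 109, 130, 132, 131] 387.25
vertical: [388.76435449 177.71758348] [389.89044565 165.74758295]
0.05 [388.35047902 177.67209055] [388.78995887 165.63188719]
0.1 [387.93673921 177.62661252] [387.6904306  165.51629219]
```

```bash
python3 -c "
from h import *
print(sensors.get_obs()['wrist_force'],bot.job_done())"
```

```text
the job is handed in; nothing more can be done
[-0.02783331 -0.13249721  0.1210786 ] None
```

The brush strainer is hanging in the guide's notch on the tub's near rim, basket inside, released. I handed the job in at about 17 s of the 64 s allowed; the system gives no verdict.

- **Finding the notch:** I located it in both camera views, with its middle at about y = -0.188 m. The two views agreed.
- **Hanging it:** I gripped the black handle with 50 N and lifted it well clear of the rim. Then I lowered the hook over the guide in steps of 1 to 3 mm. It passed the guide's top without touching and first met resistance at a lip height of about 101 mm, the notch floor. No sliding search along the guide was needed.
- **Force:** the highest wrist reading I saw was about 5 N, sampled at the end of each move, against the 30 N limit.
- **Final checks:** the strainer leans about 0.04 rad (limit 0.15), and its lip is on the wall's mid-plane to within about 1 mm. The gripper is well clear of it.
- **Disagreements:** the detector placed the handle and basket 2–3 pixels from where I expected. The directly measured handle edge agreed with my model, so I went by that. The strainer also sat about 4 mm off-centre in the grip, and I corrected for that before lowering it.
- **Not checked:** I did not measure the ink bottle and paperweight again at the end, but the arm's path stayed clear of both. I also did not measure the strainer's speed after release.

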